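# Hold a hand mirror so that the tablet camera looks straight down on the printing plate

### The job

The tutor in the online print class cannot see the printing plate, because the tablet's camera looks out over it: pick up the wooden hand mirror by its handle and hold it straight above the target in the middle of the plate and in the centre of the camera's view, with the glass angled so that the camera, looking into the mirror, sees the target from straight above. Finish still holding the mirror there, steady in the gripper. Do not touch the tablet, its stand or the plate, and leave the ink roller, the jar and the tweezers where they lie.

Things in the scene. Friction and masses are not known exactly. Their poses are not given: they have to be found in the camera images.
- mirror_glass (a point): Centre of the glass of a loose wooden hand mirror (160 g): round head 120 mm across, 12 mm thick, glass 110 mm across on one face, metal rim, straight handle. It starts flat on the table left or right of the plate, glass DOWN, so this point is on the table. z points out of the wooden BACK (the glass looks along -z); the handle runs along -x. Centre of mass about 28 mm from here along the handle.
- mirror_grip (a point): Where to grip the mirror's handle: 88 mm from the glass centre along -x, 10.5 mm above the plane of the glass, half-way up the handle, a wooden bar 22 mm wide (along y) and 18 mm thick, from 65 to 179 mm from the glass centre, lying 1.5 mm clear of the table. Axes as mirror_glass.
- webcam (a point): The tablet's camera: small lens in the middle of the tablet's long top edge, 178 mm up from the tilt hinge. It looks along -x of this frame, square out from the screen towards the robot (level when the screen is upright, upwards when it leans back). y runs along the top edge, z up along the screen. Tablet 248 mm wide, 178 mm tall, 7 mm thick.
- tablet (a joint): Lean of the tablet on its stand: 0 = screen upright, positive = leaning back, away from the robot, in rad (set between about 0.06 and 0.46; stiff, it stays as it is found).
- stand_base (a point): Point on top of the base plate of the tablet's stand (fixed to the table; plate 160 mm wide along y, from 40 mm before this point to 95 mm behind it along x, 10 mm high). x points away from the plate, to the tablet's back. The tilt hinge lies along y, 4 mm behind and 20 mm above this point.
- mark (a point): Centre of the target, a thin black ring 36 mm across with a cross, on top of the printing plate: pale slab 124 mm square on a clear base 142 mm square, 13 mm high together, fixed to the table. The point is on the top face, z up. The target lies straight ahead of the tablet's camera (within 5 mm of its midline), 140 to 245 mm away horizontally.
- roller_centre (a point): Ink roller to be left alone (loose, 350 g): black roller 44 mm across and 90 mm wide in a wire frame with a handle along -x, 162 mm long from the roller's axle; lies on the other side of the plate from the mirror. Point: middle of the roller, 22 mm above the table; roller axis along y.
- jar_centre (a point): Jar of orange ink to be left alone (loose), 66 mm across and 75 mm tall. Point: its middle, half-way up.
- tweezers_centre (a point): Steel tweezers to be left alone (loose), 135 mm long along x and 23 mm wide, lying flat, 4 mm above the table at this point, their middle.
There are look-alikes about, which are no part of the job. Of the things like the part that bears mirror_glass, leave any that is blue; of the rest the larger one is meant.

How it is judged:
By the outcome, as a careful person would: the job done as asked, in the order asked, and still so for the second after the job is handed in, while the arm keeps its last pose, push and grip.
It also fails if it takes over 42 s, if anything falls off the work surface, if the arm or the gripper's body presses on something with over 40 N, if the wrist force passes 120 N, or if a joint passes its speed limit or range.

### The arm

A 7-joint arm with a two-finger parallel gripper is mounted at the origin on the work surface. World frame = base frame: x ahead of the robot, y to its left, z up, the work surface at z = 0. Lengths are in mm, angles in rad, forces in N, time in s.
With the tool pointing down it reaches from about 400 to 875 mm from the base axis. Payload 4.4 kg.
Tool frame: the origin (TCP) lies midway between the tips of the shut fingers; the grasp point (between the pads) lies 19 mm behind it; x points along the fingers, y is the direction in which the jaws open and shut, and the axes are right-handed (so a half turn about x gives the same grasp; the last joint's range is limited). The gripper opens to 85 mm and grips with 20 to 120 N. Pads are 22 mm wide; open, the fingers measure 114 mm over their backs; the gripper's body (76 mm by 85 mm) begins 54 mm behind the grasp point. The pads swing forward as they close: fully open they stand 13 mm farther back than shut.
Start: joints at [1.23, 0.628, 0.038, 1.517, -0.027, 0.996, -0.02], TCP at [176.408, -625.618, 231.313] pointing down, gripper open.
Joint ranges: [-3.06, 3.06], [-0.37, 2.12], [-1.25, 1.32], [0.18, 2.47], [-1.1, 4.24], [0.23, 1.98], [-2.94, 2.94]. Speed limits (rad/s): [2.57, 2.57, 3.14, 3.14, 3.14, 3.14, 3.14].

### API

Orientations are given as [roll, pitch, yaw] about the fixed x, y, z axes, in that order (R = Rz(yaw) Ry(pitch) Rx(roll)).
In Python, from cell import ctrl gives the robot as it stands.
- The arm moves only by the tool arm_command, never from a script. Its argument "series" is a list of rows, each a list of 7 numbers: the opening, from 0 (shut) to 1 (fully open), then the shift along the world's x, y, z in cm, then the turn, a rotation vector about the world's x, y, z in degrees. In form: [[claw, x, y, z, rx, ry, rz], ...]. A call has 1 to 20 rows; each row shifts and turns the commanded pose from where the row before left it; what a row does not reach is not made up. A row lasts 1/12 s, in which the tool goes at most 41.7 mm and 7.16 degrees, less where a joint would pass 70% of its speed; a pose out of reach is approached as far as the arm can. A call with a gripper value outside its range is refused whole. The fingers move at their own pace and stop on an object; the grip force is fixed at half the most. Time passes only in rows, so rows that do not move let the fingers close. It gives the time, the measured TCP pose, the force and the opening at its end, in the units of the state.
- ctrl.read_state(): the state, without advancing time (a new reading comes with each control period).
- ctrl.get_image(name): name is "scene" or "top"; returns the picture (480x640x3 uint8, blue, green, red); there is no depth.
- ctrl.calibration(name): a dict with "fovy" (degrees; the focal length in pixels is half the picture's height over the tangent of half this angle, whatever the lens; pixels are square), "cx", "cy" (the principal point, pixels), "cam_to_world" (4x4, takes a point from camera to world coordinates). Camera axes: x right, y up, looking along -z (the intrinsics and any distortion apply to the point x, -y, -z); pixel columns grow to the right and rows downward; lengths in mm; the calibration is good to about 2 mm. A picture is of the moment at which its call begins. calibration takes no time and is no camera call.
- ctrl.finish_job(): hands the job in, once; it reports no verdict.
Trained networks look in the newest picture that a camera, given by its name, has taken for a name from the list of things; names that differ only in an ending like _2 or _b are one class to them, and where a whole thing is asked for, a point or a joint stands for the part that bears it (a point fixed in the world has none). Each returns a list of dicts, best first, with "conf" (0 to 1); they miss things now and then, are a little off and sometimes report something else, mostly with a low value. They report only what shows in the picture. A call takes as long as a camera call. They do not tell look-alikes from the thing itself.
- ctrl.spot_in(label, camera): "centre" ([x, y, z] in mm, in world coordinates, good to about 4 mm: the middle of the surface that is visible of it).
The state is a dict: "clock": time; "qpos": joint angles; "qd": joint speeds; "tau": joint torques, N m; "eef_pos": TCP position; "tool_rot": TCP orientation; "force": force on the tool from outside, world axes, zero at the start; "torque": the same for the moment, N m; "width": finger opening in mm.
Only numpy, scipy, OpenCV 4.12 (cv2) and the standard library are available. Lean on these libraries where they do the work, as an engineer would, in place of code of your own. Each camera call takes 0.05 s, during which the arm holds its last target.

## Working session

There is one attempt and no reset: what is moved stays moved. The work goes in short steps, Python scripts to look and compute and a tool call to move; the robot and the scene stay as the last step left them, time stands still between calls to the robot, and variables do not carry over. Pictures are saved under pics/ and viewed, and the job is handed in when it is done.

Besides the shell and the picture viewer there is one more tool, called after "Request:" as a command line: name --pt "numbers of a row" for each row, then --argument value for the rest. arm_command: Moves the arm, as the interface text tells. Its arguments: {"type":"object","properties":{"series":{"type":"array"}},"required":["series"]}

```bash
ls; mkdir -p pics; python3 - <<'E'
from cell import ctrl
import cv2
print(ctrl.read_state())
for n in("scene","top"):
    im=ctrl.get_image(n); cv2.imwrite(f"pics/{n}0.png",im)
    c=ctrl.calibration(n); print(n,c)
    for l in ["mirror_glass","mirror_grip","webcam","tablet","stand_base","mark","roller_centre","jar_centre","tweezers_centre"]:
        r=ctrl.spot_in(l,n)
        print(l,[(round(d['conf'],2),[round(v) for v in d['centre']]) for d in r])
print(ctrl.read_state()['clock'])
E
```

```text
pics
{'clock': 0.0, 'qpos': array([ 1.23021112,  0.62931781,  0.03845144,  1.51840425, -0.02702138,
        0.99629274, -0.01998891]), 'qd': array([ 4.63181062e-04, -4.73571674e-04, -4.80665830e-04, -2.96296517e-04,
        6.86380824e-04, -6.06866439e-05, -5.14498366e-04]), 'tau': array([-8.51613913e-04, -5.63407445e+01,  1.22606378e+00, -1.93445778e+01,
        1.09918742e-02,  1.07108787e-02, -6.07511694e-06]), 'eef_pos': array([ 176.22512028, -624.98982094,  230.39601607]), 'tool_rot': array([-1.56446206,  1.56889228,  1.85190676]), 'force': array([ 0.1952472 ,  0.1513288 , -0.38560937]), 'torque': array([ 0.01641542,  0.00637867, -0.00907432]), 'width': 85.1526817394503}
scene {'fovy': 48.33786066482198, 'cx': 323.57459009295684, 'cy': 232.6911953156334, 'cam_to_world': array([[ 7.53527753e-01, -4.70055752e-01,  4.59612353e-01,
         1.04366568e+03],
       [ 6.57331595e-01,  5.27497802e-01, -5.38201861e-01,
        -6.10438402e+02],
       [ 1.05403750e-02,  7.07667760e-01,  7.06466731e-01,
         9.67231887e+02],
       [ 0.00000000e+00,  0.00000000e+00,  0.00000000e+00,

[... 675 characters left out ...]
-1.07129144e-02, -2.36713260e-02,
        -6.58928152e+00],
       [-2.45439663e-02,  9.03986252e-02,  9.95603175e-01,
         1.28272157e+03],
       [ 0.00000000e+00,  0.00000000e+00,  0.00000000e+00,
         1.00000000e+00]])}
mirror_glass [(0.9, [280, 420, 2]), (0.68, [331, 103, 7]), (0.64, [499, 294, 11])]
mirror_grip [(0.92, [326, 101, 6]), (0.86, [282, 419, 9]), (0.77, [498, 296, 14]), (0.68, [488, -330, 30])]
webcam [(0.97, [657, -54, 133])]
tablet [(0.93, [664, -54, 136]), (0.63, [699, -306, 7])]
stand_base [(0.61, [652, -53, 120])]
mark [(0.96, [494, -38, 11])]
roller_centre [(0.63, [488, -328, 33])]
jar_centre [(0.64, [707, 286, 73])]
tweezers_centre [(0.56, [698, -305, 6])]
1.0
```

View pics/scene0.png

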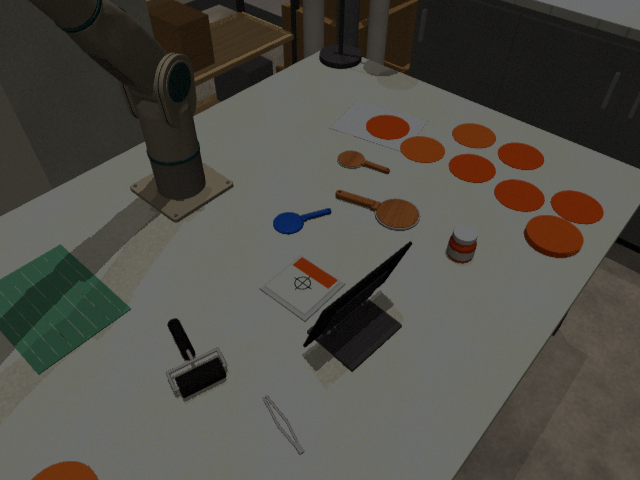

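View pics/top0.png

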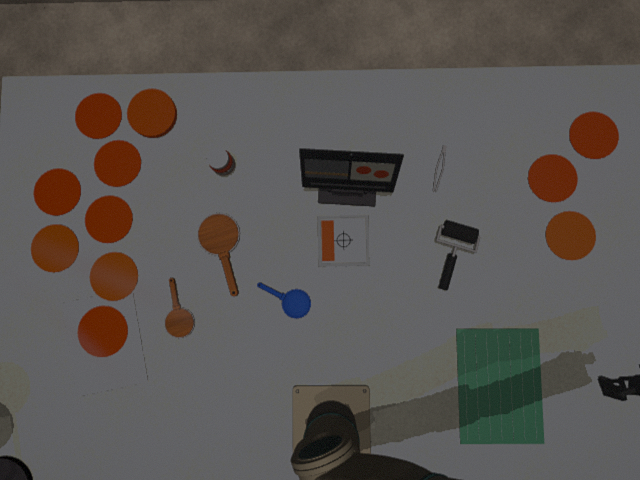

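```bash
cat > h.py <<'E'
import numpy as np, cv2
from cell import ctrl
C={n:ctrl.calibration(n) for n in("scene","top")}
def f(n): return 240/np.tan(np.radians(C[n]['fovy'])/2)
def ray(n,u,v):
    c=C[n];T=c['cam_to_world'];d=np.array([(u-c['cx'])/f(n),-(v-c['cy'])/f(n),-1.])
    d=T[:3,:3]@d; return T[:3,3],d/np.linalg.norm(d)
def onz(n,u,v,z):
    o,d=ray(n,u,v); return o+d*(z-o[2])/d[2]
def proj(n,p):
    c=C[n];T=c['cam_to_world'];q=T[:3,:3].T@(np.asarray(p,float)-T[:3,3])
    return np.array([c['cx']+f(n)*q[0]/-q[2], c['cy']-f(n)*q[1]/-q[2]])
def tri(u1,u2):
    o1,d1=ray("scene",*u1);o2,d2=ray("top",*u2)
    A=np.stack([d1,-d2],1);s=np.linalg.lstsq(A,o2-o1,rcond=None)[0]
    a=o1+s[0]*d1;b=o2+s[1]*d2
    return (a+b)/2,b-a
def crop(im,x0,y0,w,h,k,name):
    c=cv2.resize(im[y0:y0+h,x0:x0+w],None,fx=k,fy=k,interpolation=cv2.INTER_CUBIC)
    c=np.clip(255*(c/255.)**0.6,0,255).astype(np.uint8)
    for i in range(0,w,10):
        cv2.line(c,(i*k,0),(i*k,4 if i%50 else 12),(0,255,255),1)
        if i%20==0: cv2.putText(c,str(x0+i),(i*k,22),0,.35,(0,0,255),1)
    for i in range(0,h,10):
        cv2.line(c,(0,i*k),(4,i*k),(0,255,255),1)
        if i%20==0: cv2.putText(c,str(y0+i),(6,i*k+4),0,.35,(0,0,255),1)
    cv2.imwrite(name,c)
E
python3 - <<'E'
from h import *
t=cv2.imread("pics/top0.png");s=cv2.imread("pics/scene0.png")
crop(t,285,135,130,95,6,"pics/t_tab.png")
crop(t,305,200,80,75,7,"pics/t_mark.png")
crop(t,185,200,80,105,5,"pics/t_mir.png")
crop(s,250,230,170,140,4,"pics/s_tab.png")
crop(s,320,180,110,60,7,"pics/s_mir.png")
E
```

```text
(no output)
```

View pics/t_tab.png

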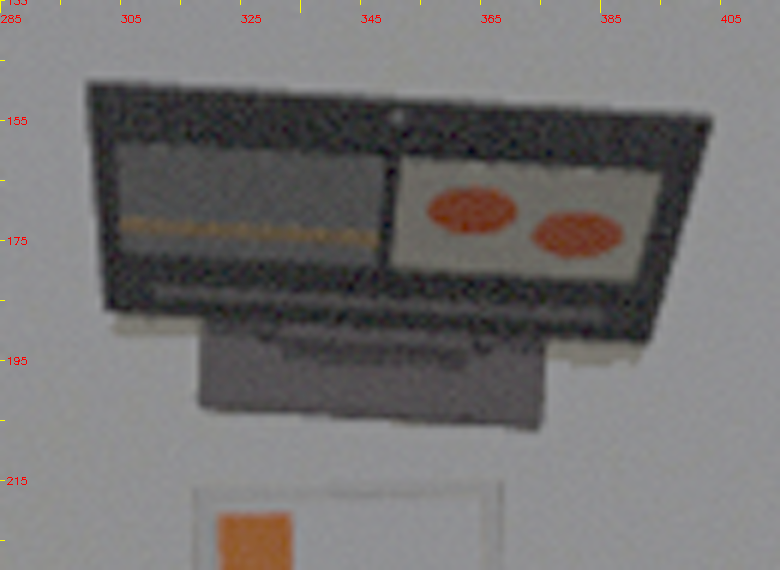

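View pics/t_mark.png

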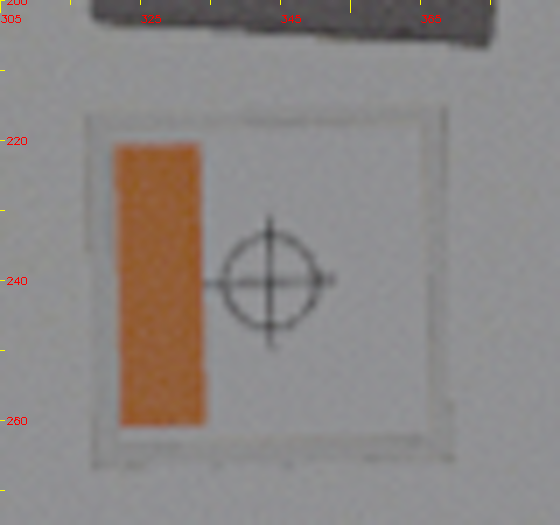

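View pics/t_mir.png

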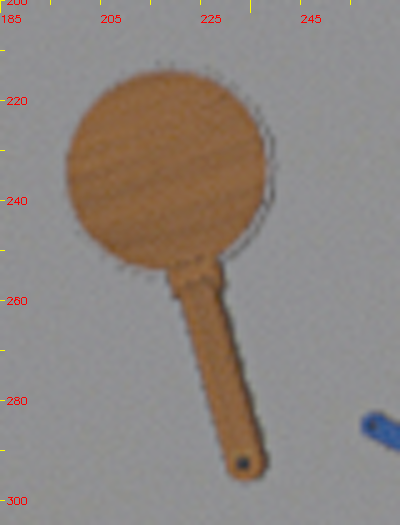

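View pics/s_tab.png

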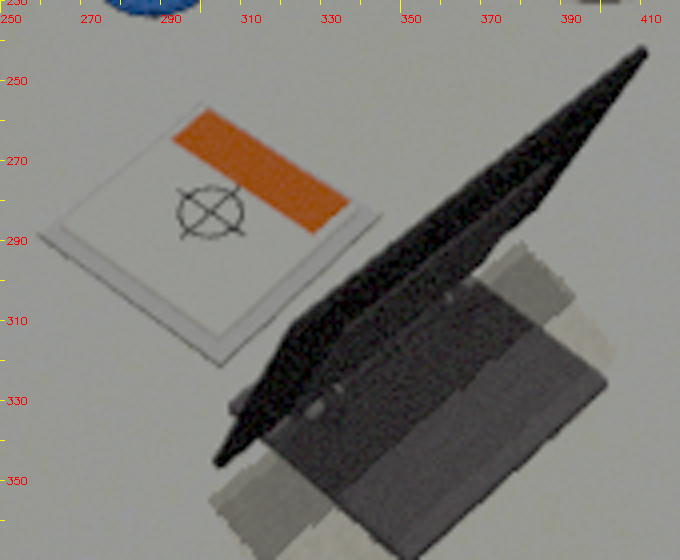

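View pics/s_mir.png

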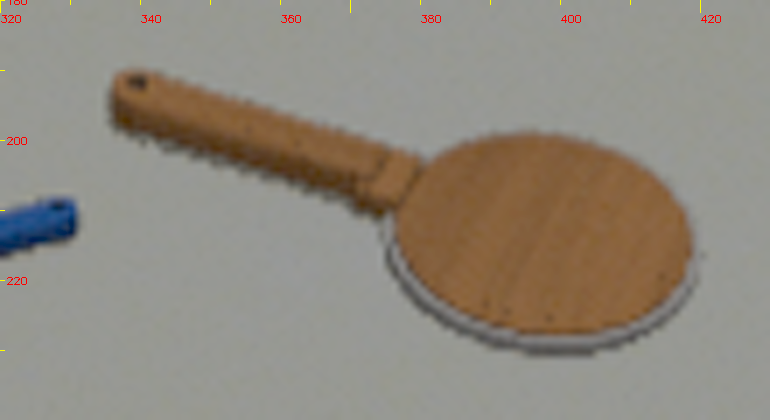

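```bash
python3 - <<'E'
from h import *
from scipy.optimize import least_squares
print("mark",onz("top",343.6,240.3,13),onz("scene",302.5,282.7,13),tri((302.5,282.7),(343.6,240.3)))
# plate corners (base, z~? outer 142)
P={'top':[(317.3,216.4),(368.6,215.6),(369.8,265.3),(318.5,266.3)]}
q=[onz("top",*p,0) for p in P['top']]
print("plate base z0",np.round(q,1),[np.linalg.norm(q[i]-q[(i+1)%4]).round(1) for i in range(4)])
q=[onz("scene",*p,0) for p in [(259.5,289),(305,321.5),(345.5,284)]]
print("scene plate",np.round(q,1))
tt=dict(TL=(299.7,148.7),TR=(403.7,154.7),BL=(302.7,186.3),BR=(393,192),W=(351.3,154.2),FL=(318.3,202.8),FR=(375,206.7))
def model(x):
    sx,sy,yaw,a=x
    R=np.array([[np.cos(yaw),-np.sin(yaw),0],[np.sin(yaw),np.cos(yaw),0],[0,0,1]])
    up=np.array([np.sin(a),0,np.cos(a)]);h=np.array([4,0,20.]);fo=np.array([-np.cos(a),0,np.sin(a)])
    w=lambda p:R@np.array(p)+[sx,sy,10]
    Y=np.array([0,124,0])
    D=dict(TL=w(h+up*182+Y),TR=w(h+up*182-Y),BL=w(h+up*4+Y),BR=w(h+up*4-Y),W=w(h+up*178),FL=w([-40,80,0]),FR=w([-40,-80,0]))
    return D,R@fo
def res(x):
    D,_=model(x); return np.concatenate([proj("top",D[k])-tt[k] for k in tt])
for x0 in ([640,-60,0,.2],):
    r=least_squares(res,x0,loss='soft_l1'); print(r.x,np.round(r.fun.reshape(-1,2),1).tolist())
    D,fo=model(r.x); print({k:D[k].round(1) for k in D},fo)
    print({k:proj("scene",D[k]).round(1) for k in D})
# mirror
print("mir head top z12", onz("top",185+166/5,200+169/5,12), onz("scene",320+545/7,180+233/7,12))
print("hole z19.5", onz("top",185+243/5,200+463/5,19.5), onz("scene",320+137/7,180+81/7,19.5))
E
```

```text
mark [491.3550094  -39.30177774  13.        ] [493.93981239 -38.96170326  13.        ] (array([492.20841663, -38.61641951,  11.15804428]), array([-1.38667765, -1.46769132, -0.08012603]))
plate base z0 [[ 560.    32.6    0. ]
 [ 560.5 -109.8    0. ]
 [ 422.7 -110.7    0. ]
 [ 421.3   30.4    0. ]] [np.float64(142.5), np.float64(137.8), np.float64(141.1), np.float64(138.7)]
scene plate [[ 424.9 -111.     0. ]
 [ 565.3 -108.5    0. ]
 [ 564.2   32.6    0. ]]
[ 6.26873814e+02 -5.14799051e+01 -7.53875056e-02  2.99056605e-01] [[-0.4, 0.3], [0.4, 0.5], [-0.4, -1.0], [0.4, -1.1], [0.1, -1.2], [-0.7, 1.3], [0.4, 1.0]]
{'TL': array([693.7,  67.8, 203.9]), 'TR': array([ 675. , -179.5,  203.9]), 'BL': array([641.4,  71.8,  33.8]), 'BR': array([ 622.7, -175.5,   33.8]), 'W': array([683.2, -55.7, 200.1]), 'FL': array([593. ,  31.3,  10. ]), 'FR': array([ 581. , -128.2,   10. ])} [-0.95290063  0.0719732   0.29461882]
{'TL': array([411. , 241.7]), 'TR': array([322.1, 312. ]), 'BL': array([383.4, 281.9]), 'BR': array([303.3, 347.4]), 'W': array([368.7, 275.6]), 'FL': array([355., 288.]), 'FR': array([304.1, 328.4])}
mir head top z12 [513.13001125 306.41631564  12.        ] [520.57087696 301.65249542  12.        ]
hole z19.5 [351.63845327 260.72614283  19.5       ] [355.53770544 259.76083191  19.5       ]
```

```bash
cat > fit.py <<'E'
from h import *
from scipy.optimize import least_squares
tt=dict(TL=(299.7,148.7),TR=(403.7,154.7),BL=(302.7,186.3),BR=(393,192),W=(351.3,154.2),FL=(318.3,202.8),FR=(375,206.7),M=(343.6,240.3))
ss=dict(TL=(410.7,242.5),TR=(322.5,312),BR=(304.5,345.7),RL=(401.8,325.8),M=(302.5,282.7))
def model(x):
    sx,sy,yaw,a,e,bl=x[:6]
    R=np.array([[np.cos(yaw),-np.sin(yaw),0],[np.sin(yaw),np.cos(yaw),0],[0,0,1]])
    up=np.array([np.sin(a),0,np.cos(a)]);h=np.array([4,0,20.]);fo=np.array([-np.cos(a),0,np.sin(a)])
    w=lambda p:R@np.array(p)+[sx,sy,10]
    Y=np.array([0,124,0])
    D=dict(TL=w(h+up*(178+e)+Y),TR=w(h+up*(178+e)-Y),BL=w(h+up*bl+Y),BR=w(h+up*bl-Y),W=w(h+up*178),FL=w([-40,80,0]),FR=w([-40,-80,0]),RL=w([95,80,0]),M=np.array([x[6],x[7],13]))
    return D,R@fo
def res(x):
    D,_=model(x)
    return np.concatenate([proj("top",D[k]+x[8:11])-tt[k] for k in tt]+[proj("scene",D[k]+x[11:14])-ss[k] for k in ss]+[x[8:14]/1.5,[(x[4]-3)/4,(x[5]-4)/4]])
r=least_squares(res,[630,-52,-.07,.3,3,4,492,-39]+[0]*6,loss='soft_l1')
if __name__=="__main__":
    print(r.x.round(3)); print(np.round(r.fun[:26].reshape(-1,2),1).tolist())
    J=np.linalg.inv(r.jac.T@r.jac); print("sd",np.sqrt(np.diag(J))[:8].round(3))
    D,fo=model(r.x); W=D['W'];M=D['M'];print(W,fo,M)
    t=(M-W)[:2]@fo[:2]/(fo[:2]@fo[:2]);P=W+t*fo;print("P",P,"t",t,"lateral",M-P)
    n=-fo+[0,0,-1];n/=np.linalg.norm(n);print("n",n,np.degrees(np.arcsin(n[2])))
E
python3 fit.py
```

```text
[ 6.28812e+02 -5.11030e+01 -8.20000e-02  2.90000e-01  3.24200e+00
  2.46600e+00  4.92594e+02 -3.89390e+01 -5.10000e-01 -2.35000e-01
 -2.63000e-01  5.10000e-01  2.35000e-01 -3.78000e-01]
[[-0.3, 0.2], [0.4, 1.0], [-0.4, -1.5], [0.3, -1.1], [0.2, -1.2], [-0.9, 0.6], [0.3, 0.6], [-0.1, -0.3], [0.9, -0.4], [-0.3, 0.1], [-0.5, 2.4], [-0.3, -2.2], [-0.2, -0.1]]
sd [2.048 1.592 0.009 0.012 2.38  3.803 2.315 2.244]
[683.57957423 -55.58621055 200.55211211] [-0.95496396  0.07816939  0.28624007] [492.59385643 -38.93882027  13.        ]
P [492.51139966 -39.94616139 257.8227201 ] t 200.0789369577271 lateral [ 8.24567706e-02  1.00734112e+00 -2.44822720e+02]
n [ 0.59540293 -0.04873722 -0.80194765] -53.31649375658435
```

```bash
python3 - <<'E'
from h import *
h=(166/5+185,170/5+200);g=(320+541.5/7,180+233.5/7)
print("head",tri(g,h)); print("hole",tri((320+137/7,180+81/7),(185+243/5,200+463/5)))
for n,roi in (("top",(185,200,80,105)),("scene",(320,180,110,60))):
    im=cv2.imread(f"pics/{n}0.png"); x,y,w,hh=roi
    hsv=cv2.cvtColor(im[y:y+hh,x:x+w],cv2.COLOR_BGR2HSV)
    m=((hsv[...,0]<25)&(hsv[...,1]>70)).astype(np.uint8)
    k,l,st,c=cv2.connectedComponentsWithStats(m); i=1+st[1:,4].argmax(); m=(l==i).astype(np.uint8)
    hd=cv2.morphologyEx(m,cv2.MORPH_OPEN,cv2.getStructuringElement(2,(17,17)))
    cs=max(cv2.findContours(hd,0,1)[0],key=cv2.contourArea); e=cv2.fitEllipse(cs); print(n,e,(e[0][0]+x,e[0][1]+y))
    for z in(8,12,16): print(z,onz(n,e[0][0]+x,e[0][1]+y,z))
E
```

```text
head (array([514.03726615, 309.26421141,   2.27046879]), array([-0.91553722, -0.84148841, -0.30036727]))
hole (array([352.27268279, 262.2452765 ,  15.87217069]), array([-1.45744462, -1.44586706, -0.26936309]))
top ((32.744930267333984, 33.81913375854492), (39.20864486694336, 39.79132080078125), 14.151860237121582) (217.74493026733398, 233.81913375854492)
8 [513.49912407 308.66892015   8.        ]
12 [513.09076584 307.67965878  12.        ]
16 [512.68240762 306.69039741  16.        ]
scene ((76.96412658691406, 32.99662780761719), (27.963666915893555, 42.229225158691406), 97.39586639404297) (396.96412658691406, 212.9966278076172)
8 [515.96147357 304.81625885   8.        ]
12 [518.16200179 300.99964402  12.        ]
16 [520.36253    297.18302919  16.        ]
```

```bash
python3 - <<'E'
from h import *
from scipy.spatial.transform import Rotation as R
s=ctrl.read_state(); T=R.from_euler('xyz',s['tool_rot']).as_matrix(); print(T.round(3), s['clock'])
ty=T[:,1]; a=np.degrees(np.arctan2(ty[1],ty[0])); print("jaw az",a, "tcp az",np.degrees(np.arctan2(-625,176.2)))
for m in (105.3,-74.7): print("turn",(m-a+180)%360-180)
E
```

```text
[[ 0.     0.271 -0.962]
 [-0.    -0.962 -0.271]
 [-1.     0.    -0.   ]] 1.0
jaw az -74.25802675431011 tcp az -74.2557941889381
turn 179.5580267543101
turn -0.44197324568989416
```

Request:
arm_command --pt "0.8 1.7 2.9 0 0 0 0" --pt "0.8 1.7 2.9 0 0 0 0" --pt "0.8 1.7 2.9 0 0 0 0" --pt "0.8 1.7 2.9 0 0 0 0" --pt "0.8 1.7 2.9 0 0 0 0" --pt "0.8 1.7 2.9 0 0 0 0" --pt "0.8 1.7 2.9 0 0 0 0" --pt "0.8 1.7 2.9 0 0 0 0" --pt "0.8 1.7 2.9 0 0 0 0" --pt "0.8 1.7 2.9 0 0 0 0" --pt "0.8 1.7 2.9 0 0 0 0" --pt "0.8 1.7 2.9 0 0 0 0" --pt "0.8 1.7 2.9 0 0 0 0" --pt "0.8 1.7 2.9 0 0 0 0" --pt "0.8 1.7 2.9 0 0 0 0" --pt "0.8 1.7 2.9 0 0 0 0" --pt "0.8 1.7 2.9 0 0 0 0" --pt "0.8 1.7 2.9 0 0 0 0"

```text
clock: 2.5
eef_pos: [483.2, -102.1, 231.6]
tool_rot: [2.562, 1.57, -0.305]
force: [0.4, -0.8, 0.1]
width: 68.6
```

Request:
arm_command --pt "0.8 -0.4 3.2 -1 0 0 0" --pt "0.8 -0.4 3.2 -1 0 0 0" --pt "0.8 -0.4 3.2 -1 0 0 0" --pt "0.8 -0.4 3.2 -1 0 0 0" --pt "0.8 -0.4 3.2 -1 0 0 0" --pt "0.8 -0.4 3.2 -1 0 0 0" --pt "0.8 -0.4 3.2 -1 0 0 0" --pt "0.8 -0.4 3.2 -1 0 0 0" --pt "0.8 -0.4 3.2 -1 0 0 0" --pt "0.8 -0.4 3.2 -1 0 0 0" --pt "0.8 -0.4 3.2 -1 0 0 0" --pt "0.8 -0.4 3.2 -1 0 0 0" --pt "0.8 0 0 0 0 0 0"

```text
clock: 3.58
eef_pos: [432.1, 288.6, 110.0]
tool_rot: [-1.653, 1.566, 1.773]
force: [0.5, 1.0, 0.4]
width: 68.6
```

```bash
python3 - <<'E'
from h import *
s=ctrl.read_state(); print({k:np.round(v,3) for k,v in s.items()})
for n,r,k in(("top",(150,180,150,130),5),("scene",(300,100,150,130),5)):
    im=ctrl.get_image(n); crop(im,*r,k,f"pics/{n}1.png")
E
```

```text
{'clock': np.float64(3.583), 'qpos': array([-0.635,  0.623, -0.008,  1.992,  0.   ,  0.525, -1.927]), 'qd': array([ 0.068, -0.04 ,  0.055,  0.049,  0.03 ,  0.035,  0.062]), 'tau': array([ 6.9200e-01, -4.7315e+01,  2.0770e+00, -1.1371e+01,  1.1900e-01,
        1.2000e-02, -4.8000e-01]), 'eef_pos': array([432.136, 288.578, 109.966]), 'tool_rot': array([-1.653,  1.566,  1.773]), 'force': array([0.544, 1.034, 0.356]), 'torque': array([ 0.054, -0.023, -0.013]), 'width': np.float64(68.59)}
```

View pics/top1.png

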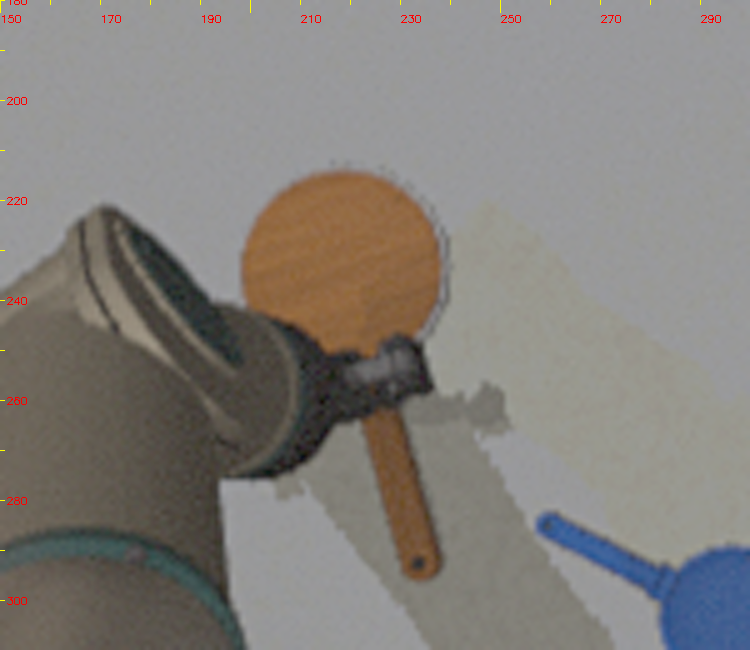

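View pics/scene1.png

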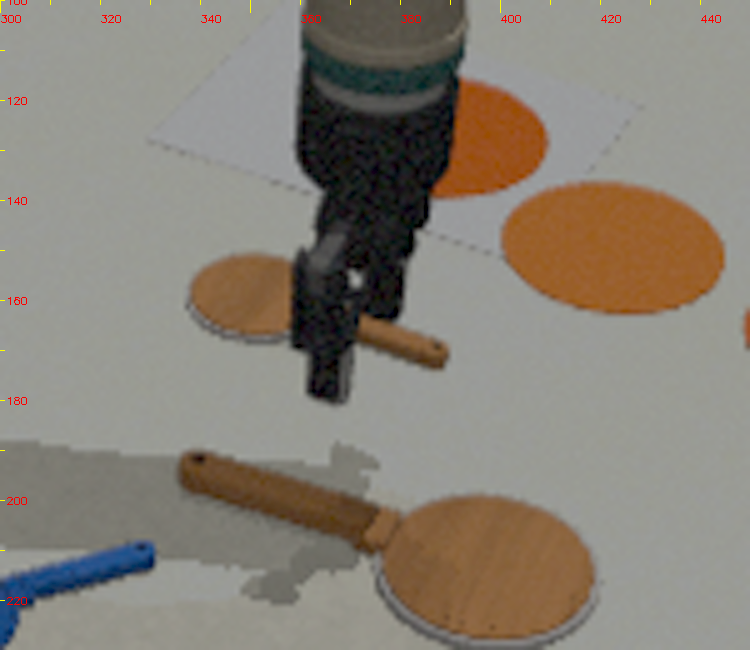

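Request:
arm_command --pt "0.8 0 0 0 3.9 -5.8 0" --pt "0.8 0 0 0 3.9 -5.8 0" --pt "0.8 0 0 0 3.9 -5.8 0" --pt "0.8 0 0 0 0 0 0"

```text
clock: 4.02
eef_pos: [435.9, 260.9, 107.3]
tool_rot: [-3.117, 1.429, 0.29]
force: [-0.4, -0.4, 0.1]
width: 68.0
```

```bash
python3 - <<'E'
from h import *
from scipy.spatial.transform import Rotation as R
s=ctrl.read_state(); print({k:np.round(s[k],3) for k in('qpos','eef_pos')})
print(R.from_euler('xyz',s['tool_rot']).as_matrix().round(3))
a=onz("top",225.5,264,19.5);b=onz("top",150+418/5,180+562/5,19.5);print("top line",a,b,np.degrees(np.arctan2(*(a-b)[1::-1])))
u=(a-b)/np.linalg.norm(a-b);d=np.array([432.1,288.6,0])-b;print("lat",u[0]*d[1]-u[1]*d[0],"along",d@u)
E
```

```text
{'qpos': array([-0.547,  0.581, -0.114,  2.148,  0.382,  0.302, -2.303]), 'eef_pos': array([435.937, 260.89 , 107.314])}
[[ 0.136  0.262 -0.955]
 [ 0.04  -0.965 -0.259]
 [-0.99  -0.004 -0.142]]
top line [429.33651744 283.5879751   19.5       ] [352.17735477 260.73070793  19.5       ] 16.501148195562173
lat 4.02067530419674 along 84.54679669132295
```

```bash
cat > kin.py <<'E'
import numpy as np
from scipy.spatial.transform import Rotation as R
from scipy.optimize import least_squares
def rz(a): return R.from_euler('z',a).as_matrix()
def ry(a): return R.from_euler('y',a).as_matrix()
# tool axes in flange: tool x = flange z ; at q=0 rel=0 tool y radial(+x?) 
def fk(q,p):
    h,L1,L2,L3,e=p
    A=rz(-q[0])@ry(q[1]); o=np.array([0,0,h])
    A=A@rz(-q[2]); o=o+A@[e,0,L1]
    A=A@ry(q[3]); o=o+A@[-e,0,L2]
    A=A@rz(-q[4])@ry(q[5]); w=o; o=o+A@[0,0,L3]
    A=A@rz(-q[6])
    return o,A,w
D=[([1.23021112,.62931781,.03845144,1.51840425,-.02702138,.99629274,-.01998891],[176.225,-624.99,230.396],[-1.56446,1.56889,1.851907]),
([-0.635,.623,-.008,1.992,0,.525,-1.927],[432.136,288.578,109.966],[-1.653,1.566,1.773]),
([-0.547,.581,-.114,2.148,.382,.302,-2.303],[435.937,260.89,107.314],[-3.117,1.429,.29])]
if __name__=="__main__":
    for q,p,r in D:
        A=fk(q,[0]*5)[1]; T=R.from_euler('xyz',r).as_matrix()
        print((A.T@T).round(3))
    f=lambda p:np.concatenate([fk(q,p)[0]-np.array(x) for q,x,_ in D]+[[ (p[4])/30]])
    r=least_squares(f,[300,450,400,300,0]);print(r.x,f(r.x).round(1))
    f=lambda p:np.concatenate([fk(q,[*p,0])[0]-np.array(x) for q,x,_ in D])
    r=least_squares(f,[300,450,400,300]);print(r.x,f(r.x).round(1))
E
python3 kin.py
```

```text
[[ 0. -1.  0.]
 [-0. -0. -1.]
 [ 1.  0. -0.]]
[[-0.    -1.     0.001]
 [ 0.001 -0.001 -1.   ]
 [ 1.    -0.     0.001]]
[[ 0.    -1.    -0.001]
 [-0.     0.001 -1.   ]
 [ 1.     0.    -0.   ]]
[433.59478136 603.95603902 391.60097493 477.12697028 -22.95366985] [ 28.1   6.2  -4.8 -23.2  18.7   0.3  -6.9  19.1   4.5  -0.8]
[411.66471896 554.30761489 382.23550835 421.81249188] [ 25.6  11.6  -0.7 -19.4  21.4  -0.4  -8.3  24.3   1.1]
```

```bash
cat > kin.py <<'E'
import numpy as np
from scipy.spatial.transform import Rotation as R
from scipy.optimize import least_squares
c,s=np.cos,np.sin
def rz(a): return np.array([[c(a),-s(a),0],[s(a),c(a),0],[0,0,1]])
def ry(a): return np.array([[c(a),0,s(a)],[0,1,0],[-s(a),0,c(a)]])
B=np.array([[0,-1,0],[0,0,-1],[1,0,0.]])
def fk(q,p):
    h,L1,L2,L3,y1,y2=p
    A=rz(-q[0])@ry(q[1]); o=np.array([0,0,h])
    A=A@rz(-q[2]); o=o+A@[0,y1,L1]; el=o
    A=A@ry(q[3]); o=o+A@[0,y2,L2]
    A=A@rz(-q[4])@ry(q[5]); w=o; o=o+A@[0,0,L3]
    A=A@rz(-q[6])
    return o,A@B,w
D=[([1.23021112,.62931781,.03845144,1.51840425,-.02702138,.99629274,-.01998891],[176.225,-624.99,230.396]),
([-0.635,.623,-.008,1.992,0,.525,-1.927],[432.136,288.578,109.966]),
([-0.547,.581,-.114,2.148,.382,.302,-2.303],[435.937,260.89,107.314])]
f=lambda p:np.concatenate([fk(q,p)[0]-np.array(x) for q,x in D]+[[(p[4]-p[5])/20]])
PAR=least_squares(f,[300,450,400,300,0,0]).x
if __name__=="__main__": print(PAR,f(PAR).round(1)); 
E
python3 kin.py
python3 -c "
from kin import *
p=[284.8,420.8,314.3,330,-12,-12]
for k in (1,1.1,1.2,1.3):print(k,f(np.array(p)*k).round(0))"
```

```text
[323.53724057 560.84452452 380.94705011 339.33938831 -14.09023178
 -14.0902439 ] [-0.2  0.3  0.2  0.1  0.4  0.3  0.  -0.1 -0.5  0. ]
1 [ -40.  133. -106.  -95.  -65.  -85.  -89.  -56.  -86.    0.]
1.1 [-26.  83. -94. -61. -43. -83. -54. -36. -84.   0.]
1.2 [-13.  34. -81. -27. -20. -80. -19. -15. -82.   0.]
1.3 [  1. -15. -69.   6.   2. -78.  16.   5. -79.   0.]
```

```bash
cat > ik.py <<'E'
from kin import *
lo=np.array([-3.06,-.37,-1.25,.18,-1.1,.23,-2.94]);hi=np.array([3.06,2.12,1.32,2.47,4.24,1.98,2.94])
def ik(p,T,q0,m=.06,reg=0):
    def r(q):
        o,A,_=fk(q,PAR)
        return np.concatenate([(o-p)/300,.5*np.sum([np.cross(A[:,i],T[:,i]) for i in range(3)],0),[2-.5*(A[:,0]@T[:,0]+A[:,1]@T[:,1])*2] if 0 else [],reg*(q-q0)])
    s=least_squares(r,np.clip(q0,lo+m+1e-3,hi-m-1e-3),bounds=(lo+m,hi-m),max_nfev=200)
    o,A,w=fk(s.x,PAR); e=np.linalg.norm(o-p); a=np.degrees(np.arccos(np.clip((np.trace(A.T@T)-1)/2,-1,1)))
    return s.x,e,a,w
P=np.array([492.5,-39.5,258.]);n=np.array([.5954,-.0487,-.8019]);n/=np.linalg.norm(n)
u0=np.array([0,0,1.])-n*n[2];u0/=np.linalg.norm(u0)   # up/forward in plane
v0=np.cross(-n,u0)  # 
def mirror(phi):  # handle direction angle: 0=up/forward ; 
    hd=np.cos(phi)*u0+np.sin(phi)*v0; x=-hd; z=-n
    return np.stack([x,np.cross(z,x),z],1)
def tool(Mr,glass,beta,sgn,zt=4.,d=88.):
    # tool at pick: TCP point relative to mirror frame
    tx=Mr@np.array([np.sin(beta),0,-np.cos(beta)]); ty=sgn*Mr[:,1]
    T=np.stack([tx,ty,np.cross(tx,ty)],1)
    # line through grip point along tx, TCP at height zt above glass plane
    g=glass+Mr@np.array([-d,0,10.5]); k=(10.5-zt)/np.cos(beta)
    return g+tx*k,T
E
cat > search.py <<'E'
from ik import *
rng=np.random.default_rng(0)
seeds=[np.array([-.635,.623,-.008,1.992,0,.525,-1.927])]+[lo+(hi-lo)*rng.random(7) for _ in range(5)]
print(v0)
for ph in range(-180,180,30):
  for b in (-30,-15,0,15,30):
    p,T=tool(mirror(np.radians(ph)),P,np.radians(b),-1)
    best=[]
    for sg in(-1,1):
      T2=T.copy();T2[:,1:]*=-sg
      for q0 in seeds:
        q,e,a,w=ik(p,T2,q0)
        if e<1 and a<1: best.append((abs(q[2])+.3*abs(q[4]),sg,q.round(2).tolist()))
    if best: best.sort(key=lambda t:t[0]); print(ph,b,len(best),best[0][1:])
E
time python3 search.py
```

```text
[ 8.15215084e-02  9.96671583e-01 -6.93889390e-18]
-180 -30 2 (-1, [0.0, 0.3, 0.0, 2.25, 0.02, 0.48, -1.66])
-150 -30 2 (-1, [-0.09, 0.3, -0.01, 2.27, 0.6, 0.52, -1.83])
-120 -30 1 (-1, [-0.26, 0.32, 0.09, 2.34, 1.13, 0.56, -1.93])
-90 30 2 (1, [1.26, 0.5, -0.8, 2.24, -1.04, 0.47, -1.54])
-60 15 2 (1, [0.48, 0.26, -0.11, 2.17, -0.88, 0.44, -1.48])
-60 30 3 (1, [0.57, 0.37, -0.09, 1.99, -0.77, 0.8, -1.51])
-30 15 2 (1, [0.16, 0.25, 0.08, 2.04, -0.45, 0.5, -1.55])
-30 30 2 (1, [0.17, 0.36, 0.14, 1.83, -0.44, 0.88, -1.52])
0 0 1 (1, [0.68, 0.25, -0.83, 2.23, 1.26, 0.29, -2.88])
0 15 2 (1, [-0.02, 0.25, 0.04, 2.0, 0.02, 0.51, -1.65])
0 30 2 (1, [-0.05, 0.36, 0.1, 1.77, -0.04, 0.9, -1.58])
30 0 1 (1, [0.39, 0.22, -0.62, 2.26, 1.34, 0.29, -2.55])
30 15 2 (1, [-0.13, 0.25, -0.08, 2.04, 0.51, 0.54, -1.78])
30 30 2 (1, [-0.31, 0.36, 0.11, 1.83, 0.33, 0.88, -1.62])
60 0 1 (1, [0.15, 0.22, -0.47, 2.33, 1.57, 0.31, -2.35])
60 15 1 (1, [-0.4, 0.26, 0.02, 2.17, 0.92, 0.54, -1.83])
60 30 1 (1, [-0.55, 0.38, 0.11, 1.99, 0.73, 0.85, -1.71])
90 15 1 (1, [-0.58, 0.3, 0.06, 2.36, 1.42, 0.56, -1.98])
90 30 1 (1, [-0.73, 0.43, 0.09, 2.24, 1.18, 0.84, -1.9])
120 -30 2 (-1, [0.6, 0.34, -0.53, 2.34, -1.04, 0.34, -1.47])
150 -30 2 (-1, [0.06, 0.3, 0.06, 2.27, -0.64, 0.48, -1.42])
real	0m40.370s
user	0m40.614s
sys	0m0.135s
```

```bash
cat > s2.py <<'E'
from ik import *
q0=np.array([-.635,.623,-.008,1.992,0,.525,-1.927])
yaw=np.radians(16.)
Mp=np.array([[np.cos(yaw),-np.sin(yaw),0],[np.sin(yaw),np.cos(yaw),0],[0,0,1]])
g=np.array([514,307,0.])
for b,zt in((-18,6),(-22,6.5),(-25,7),(-30,8)):
  b=np.radians(b)
  for nm,Mr,gl in(("pick",Mp,g),("hold",mirror(np.pi),P)):
    p,T=tool(Mr,gl,b,-1,zt)
    q,e,a,w=ik(p,T,q0,.03); print(nm,np.degrees(b).round(),p.round(1),q.round(2),round(e,2),round(a,2),"toolx",T[:,0].round(3))
E
python3 s2.py
```

```text
pick -18.0 [428.  282.3   6. ] [-0.5   0.91 -0.12  1.77 -0.    0.77 -1.88] 0.0 0.0 toolx [-0.297 -0.085 -0.951]
hold -18.0 [417.4 -33.4 209.4] [ 0.45  0.26 -0.58  2.42  0.85  0.26 -2.54] 0.0 0.0 toolx [ 0.319 -0.026 -0.947]
pick -22.0 [427.9 282.3   6.5] [-0.49  0.94 -0.13  1.71 -0.01  0.87 -1.87] 0.0 0.0 toolx [-0.36  -0.103 -0.927]
hold -22.0 [417.  -33.3 209.7] [ 0.22  0.25 -0.27  2.36  0.34  0.3  -2.01] 0.0 0.0 toolx [ 0.253 -0.021 -0.967]
pick -25.0 [427.8 282.3   7. ] [-0.48  0.96 -0.13  1.66 -0.02  0.95 -1.86] 0.0 0.0 toolx [-0.406 -0.116 -0.906]
hold -25.0 [416.7 -33.3 210.1] [ 0.12  0.26 -0.15  2.32  0.17  0.37 -1.83] 0.0 0.0 toolx [ 0.202 -0.017 -0.979]
pick -30.0 [428.  282.3   8. ] [-0.47  1.   -0.14  1.58 -0.03  1.07 -1.85] 0.0 0.0 toolx [-0.481 -0.138 -0.866]
hold -30.0 [416.2 -33.3 211. ] [-0.01  0.29  0.02  2.25  0.01  0.49 -1.65] 0.0 0.0 toolx [ 0.116 -0.009 -0.993]
```

```bash
cat > d.py <<'E'
from ik import *
from cell import ctrl
def delta(p,T):
    s=ctrl.read_state(); A=R.from_euler('xyz',s['tool_rot']).as_matrix()
    rv=np.degrees(R.from_matrix(T@A.T).as_rotvec()); dp=(p-s['eef_pos'])/10
    print("pos",s['eef_pos'].round(1),"q",s['qpos'].round(2),"dp cm",dp.round(2),"rv deg",rv.round(2),np.linalg.norm(rv).round(1),"F",s['force'].round(1),"w",round(s['width'],1))
def Rz(a): return rz(np.radians(a))
E
python3 - <<'E'
from d import *
g=np.array([515,305,0.])
p,T=tool(Rz(15.5),g,np.radians(-30),-1,8.); print(p,T[:,0])
delta(p,T); delta(p-70*T[:,0],T)
E
```

```text
[428.80963936 281.09729753   8.        ] [-0.48181523 -0.13361919 -0.8660254 ]
pos [435.9 260.9 107.3] q [-0.55  0.58 -0.11  2.15  0.38  0.3  -2.3 ] dp cm [-0.71  2.02 -9.93] rv deg [-10.28  36.73   0.36] 38.1 F [-0.4 -0.4  0.1] w 68.0
pos [435.9 260.9 107.3] q [-0.55  0.58 -0.11  2.15  0.38  0.3  -2.3 ] dp cm [ 2.66  2.96 -3.87] rv deg [-10.28  36.73   0.36] 38.1 F [-0.4 -0.4  0.1] w 68.0
```

Request:
arm_command --pt "0.7 0.4 0.4 -0.5 -1.5 5.2 0" --pt "0.7 0.4 0.4 -0.5 -1.5 5.2 0" --pt "0.7 0.4 0.4 -0.5 -1.5 5.2 0" --pt "0.7 0.4 0.4 -0.5 -1.5 5.2 0" --pt "0.7 0.4 0.4 -0.5 -1.5 5.2 0" --pt "0.7 0.4 0.4 -0.5 -1.5 5.2 0" --pt "0.7 0.3 0.5 -0.8 -1.3 5.5 0" --pt "0.7 0 0 0 0 0 0" --pt "0.7 0 0 0 0 0 0"

```text
clock: 4.77
eef_pos: [463.3, 293.0, 66.9]
tool_rot: [-0.008, 1.044, -2.885]
force: [-0.5, -0.5, 0.5]
width: 59.7
```

```bash
python3 - <<'E'
from d import *
from h import crop
g=np.array([515,305,0.])
p,T=tool(Rz(15.5),g,np.radians(-30),-1,8.); delta(p,T)
for n,r,k in(("top",(150,180,150,130),5),("scene",(300,100,150,130),5)):
    im=ctrl.get_image(n); crop(im,*r,k,f"pics/{n}2.png")
E
```

```text
pos [463.3 293.   66.9] q [-0.34  0.99 -0.36  1.43  0.13  1.26 -2.  ] dp cm [-3.44 -1.19 -5.89] rv deg [-0.18 -0.21  0.38] 0.5 F [-0.5 -0.5  0.5] w 59.7
```

View pics/top2.png

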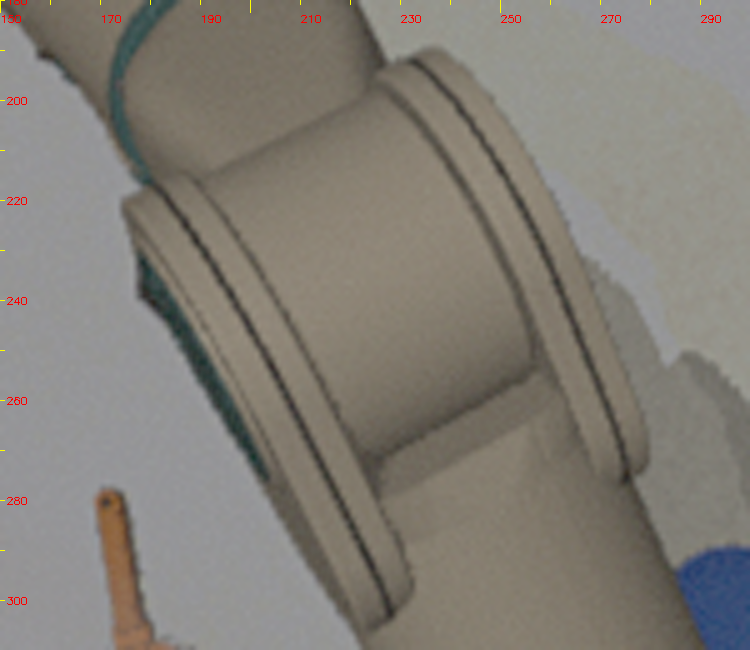

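View pics/scene2.png

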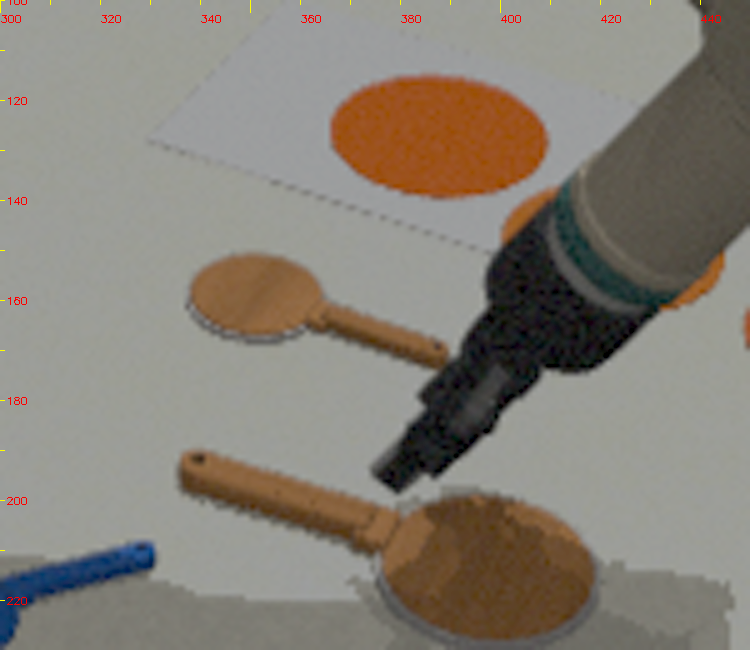

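Request:
arm_command --pt "0.7 -0.6 -0.2 -1.0 0 0 0" --pt "0.7 -0.6 -0.2 -1.0 0 0 0" --pt "0.7 -0.6 -0.2 -1.0 0 0 0.2" --pt "0.7 -0.6 -0.2 -1.0 0 0 0" --pt "0.7 -0.5 -0.2 -1.0 0 0 0" --pt "0.7 -0.5 -0.2 -0.8 0 0 0" --pt "0.7 0 0 0 0 0 0"

```text
clock: 5.45
eef_pos: [427.7, 280.6, 12.0]
tool_rot: [-0.002, 1.047, -2.873]
force: [-0.6, -0.5, 0.5]
width: 59.6
```

```bash
python3 - <<'E'
from d import *
from h import crop
g=np.array([515,305,0.])
p,T=tool(Rz(15.5),g,np.radians(-30),-1,8.); delta(p,T)
im=ctrl.get_image("scene"); crop(im,320,140,120,90,6,f"pics/scene3.png")
E
```

```text
pos [427.7 280.6  12. ] q [-0.34  1.03 -0.36  1.56  0.15  1.1  -2.02] dp cm [ 0.12  0.05 -0.4 ] rv deg [-0.06 -0.01 -0.01] 0.1 F [-0.6 -0.5  0.5] w 59.6
```

View pics/scene3.png

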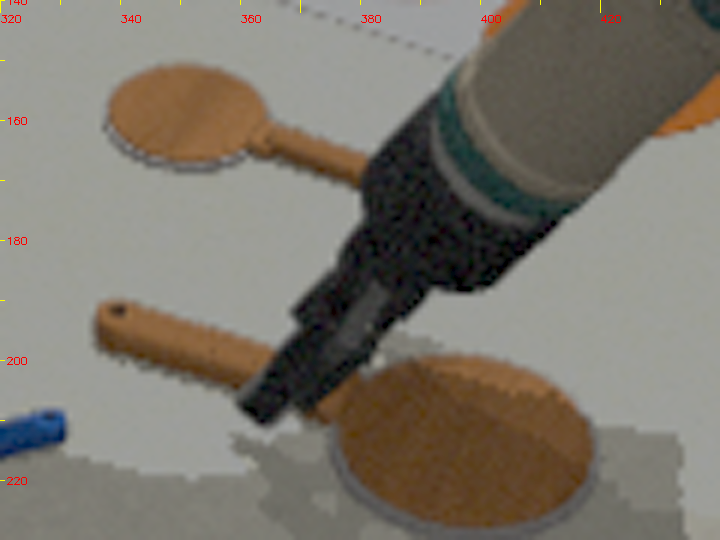

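Fingers straddle the handle, tip near (362,209), clear of the head. Go 4 mm lower and close.

Request:
arm_command --pt "0.7 0.1 0 -0.4 0 0 0" --pt "0.2 0 0 0 0 0 0" --pt "0 0 0 0 0 0 0" --pt "0 0 0 0 0 0 0" --pt "0 0 0 0 0 0 0" --pt "0 0 0 0 0 0 0" --pt "0 0 0 0 0 0 0"

```text
clock: 6.08
eef_pos: [430.7, 281.8, 7.7]
tool_rot: [-0.003, 1.049, -2.875]
force: [0.1, 1.9, 4.0]
width: 20.5
```

Request:
arm_command --pt "0 0 0 0 0 0 0" --pt "0 0 0 0 0 0 0" --pt "0 0 0 0.5 0 0 0" --pt "0 0 0 1 0 0 0" --pt "0 0 0 1.5 0 0 0" --pt "0 0 0 2 0 0 0" --pt "0 0 0 2 0 0 0" --pt "0 0 0 1 0 0 0" --pt "0 0 0 0 0 0 0"

```text
clock: 6.83
eef_pos: [431.6, 282.4, 89.9]
tool_rot: [-0.005, 1.053, -2.876]
force: [0.6, 0.1, -1.1]
width: 20.3
```

```bash
python3 - <<'E'
from d import *
from h import crop
p,T=tool(mirror(np.pi),P,np.radians(-30),-1,8.); print(p,T[:,0]);delta(p,T)
im=ctrl.get_image("scene"); crop(im,320,140,120,90,6,f"pics/scene4.png")
E
```

```text
[416.24770147 -33.2630384  210.98080466] [ 0.1160209  -0.00948978 -0.99320144]
pos [431.6 282.4  89.9] q [-0.33  0.92 -0.38  1.54  0.12  1.21 -2.02] dp cm [ -1.54 -31.57  12.11] rv deg [  3.29 -36.37 -19.47] 41.4 F [ 0.6  0.1 -1.1] w 20.3
```

View pics/scene4.png

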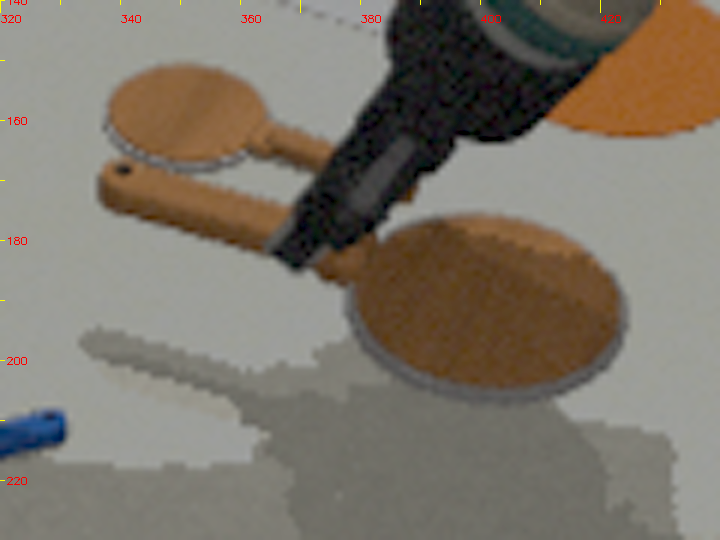

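Request:
arm_command --pt "0 0 -0.9 0.33 0.09 -1.01 -0.54" --pt "0 -0.1 -0.9 0.34 0.09 -1.01 -0.54" --pt "0 -0.1 -1.75 0.67 0.18 -2.02 -1.08" --pt "0 -0.1 -1.75 0.67 0.18 -2.02 -1.08" --pt "0 -0.1 -1.75 0.67 0.18 -2.02 -1.08" --pt "0 -0.1 -1.75 0.67 0.18 -2.02 -1.08" --pt "0 -0.1 -1.75 0.67 0.18 -2.02 -1.08" --pt "0 -0.1 -1.75 0.67 0.18 -2.02 -1.08" --pt "0 -0.1 -1.75 0.67 0.18 -2.02 -1.08" --pt "0 -0.1 -1.75 0.67 0.18 -2.02 -1.08" --pt "0 -0.1 -1.75 0.67 0.18 -2.02 -1.08" --pt "0 -0.1 -1.75 0.67 0.18 -2.02 -1.08" --pt "0 -0.1 -1.75 0.67 0.18 -2.02 -1.08" --pt "0 -0.1 -1.75 0.67 0.18 -2.02 -1.08" --pt "0 -0.1 -1.75 0.67 0.18 -2.02 -1.08" --pt "0 0 -1.75 0.67 0.18 -2.02 -1.08" --pt "0 0 -1.75 0.67 0.18 -2.02 -1.08" --pt "0 0 -1.75 0.67 0.18 -2.02 -1.08" --pt "0 0 -0.9 0.34 0.09 -1.01 -0.54" --pt "0 0 -0.9 0.34 0.09 -1.01 -0.54"

```text
clock: 8.55
eef_pos: [415.4, -35.4, 207.6]
tool_rot: [3.123, 1.46, -0.102]
force: [-0.2, 1.1, -2.0]
width: 20.3
```

Request:
arm_command --pt "0 0 0 0 0 0 0" --pt "0 0 0 0 0 0 0" --pt "0 0 0 0 0 0 0"

```text
clock: 8.8
eef_pos: [416.4, -33.8, 207.5]
tool_rot: [3.128, 1.46, -0.095]
force: [1.1, -0.2, -1.0]
width: 20.7
```

```bash
python3 - <<'E'
from d import *
from h import *
p,T=tool(mirror(np.pi),P,np.radians(-30),-1,8.); delta(p,T)
im=ctrl.get_image("scene");cv2.imwrite("pics/scene5.png",im); crop(im,240,170,180,130,4,"pics/scene5c.png")
im=ctrl.get_image("top");cv2.imwrite("pics/top5.png",im); crop(im,270,130,150,120,5,"pics/top5c.png")
E
```

```text
pos [416.4 -33.8 207.5] q [ 0.21  0.3  -0.26  2.24  0.19  0.5  -1.85] dp cm [-0.02  0.05  0.35] rv deg [ 0.06 -0.35 -0.03] 0.4 F [ 1.1 -0.2 -1. ] w 20.7
```

View pics/scene5c.png

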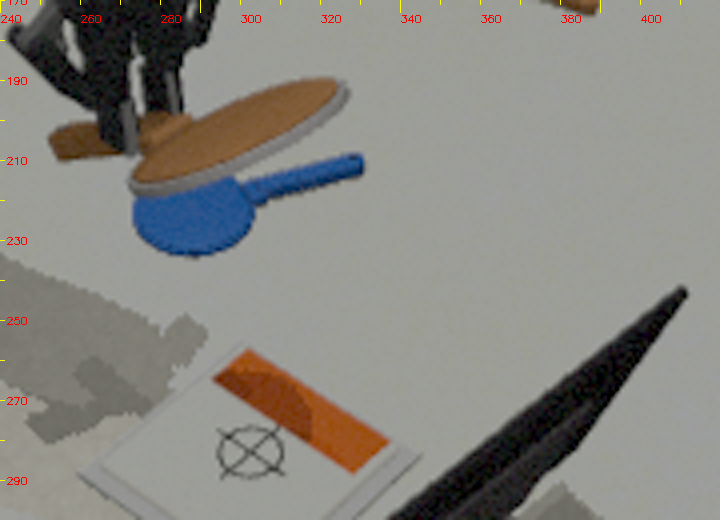

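View pics/top5c.png

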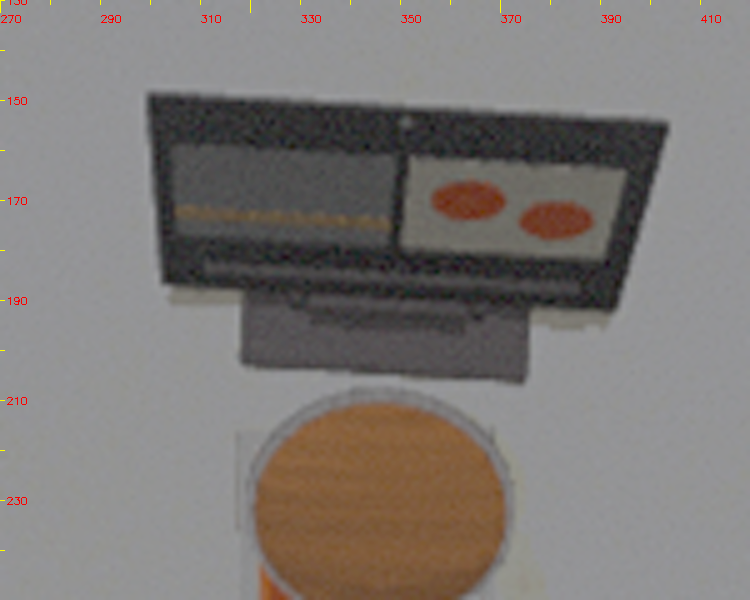

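```bash
cat > mfit.py <<'E'
from h import *
from scipy.optimize import least_squares
import sys
def contour(n,fn,c0,rad):
    im=cv2.imread(fn); hsv=cv2.cvtColor(im,cv2.COLOR_BGR2HSV)
    x0,y0=c0[0]-rad,c0[1]-rad
    sub=cv2.resize(im[y0:y0+2*rad,x0:x0+2*rad],None,fx=4,fy=4,interpolation=cv2.INTER_CUBIC)
    hsv=cv2.cvtColor(sub,cv2.COLOR_BGR2HSV)
    m=((hsv[...,0]<18)&(hsv[...,1]>75)&(hsv[...,2]>20)).astype(np.uint8)
    return m,x0,y0,sub
def head(n,fn,c0,rad,ker,out):
    m,x0,y0,sub=contour(n,fn,c0,rad)
    k,l,st,c=cv2.connectedComponentsWithStats(m); i=l[2*rad*2,2*rad*2]; 
    m=(l==i).astype(np.uint8); m=cv2.morphologyEx(m,cv2.MORPH_CLOSE,np.ones((9,9)))
    hd=cv2.morphologyEx(m,cv2.MORPH_OPEN,cv2.getStructuringElement(2,(ker,ker)))
    cs=max(cv2.findContours(hd,0,1)[0],key=cv2.contourArea)[:,0]
    # keep points that lie on the original mask edge (not neck): drop where eroded mask outside
    v=sub.copy(); cv2.drawContours(v,[cs[:,None]],-1,(0,255,0),1); cv2.imwrite(out,v)
    return cs/4.+[x0-.375,y0-.375]
E
python3 - <<'E'
from mfit import *
a=head("top","pics/top5.png",(345,230),40,31,"pics/f1.png")
b=head("scene","pics/scene5.png",(300,202),40,23,"pics/f2.png")
v=np.hstack([cv2.imread("pics/f1.png"),cv2.imread("pics/f2.png")]);cv2.imwrite("pics/f.png",v)
print(cv2.fitEllipse(a.astype(np.float32)),cv2.fitEllipse(b.astype(np.float32)))
E
```

```text
((343.79351806640625, 233.84011840820312), (44.762210845947266, 56.28410720825195), 56.62333679199219) ((293.6042175292969, 202.43789672851562), (16.40217399597168, 59.0326042175293), 71.46578979492188)
```

View pics/f.png

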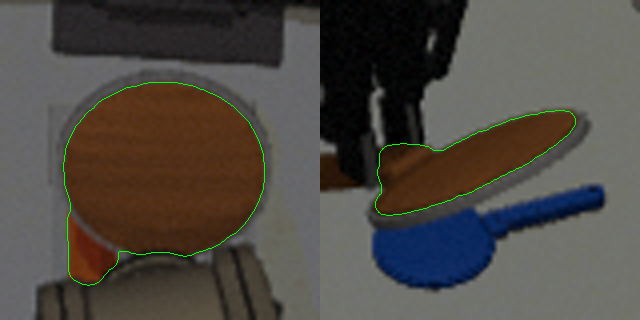

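```bash
cat >> mfit.py <<'E'
th=np.linspace(0,2*np.pi,361)
def circ(x,r):
    # x: glass centre(3), z axis direction tilt: el, az param; circle 12mm along z
    z=np.array([np.cos(x[3])*np.cos(x[4]),np.cos(x[3])*np.sin(x[4]),np.sin(x[3])])
    a=np.cross(z,[0,1,0]);a/=np.linalg.norm(a);b=np.cross(z,a)
    return (x[:3]+12*z)[:,None]+r*(a[:,None]*np.cos(th)+b[:,None]*np.sin(th)),z
def projs(n,X):
    c=C[n];T=c['cam_to_world'];q=T[:3,:3].T@(X-T[:3,3:4]); return np.stack([c['cx']-f(n)*q[0]/q[2],c['cy']+f(n)*q[1]/q[2]],1)
def fitm(obs,x0,r,fix=None,sh=True):
    def res(x):
        X,z=circ(x,r); o=[]
        for i,(n,p) in enumerate(obs.items()):
            s=x[5+3*i:8+3*i] if sh else np.zeros(3)
            pr=projs(n,X+s[:,None]); ct=pr.mean(0)
            e=cv2.fitEllipse(pr.astype(np.float32))
            t=np.radians(e[2]);R2=np.array([[np.cos(t),np.sin(t)],[-np.sin(t),np.cos(t)]])
            w=(R2@(p-np.array(e[0])).T).T/(np.array(e[1])/2); rho=np.hypot(*w.T)
            rr=np.hypot(*(p-np.array(e[0])).T); o.append((rho-1)*rr/rho/np.sqrt(len(p))*8*np.clip(1,0,1))
        if sh: o.append(x[5:]/2)
        return np.concatenate(o)
    x0=list(x0)+([0]*3*len(obs) if sh else [])
    return least_squares(res,x0,loss='soft_l1',diff_step=1e-4,x_scale=[100,100,100,1,1]+([10]*3*len(obs) if sh else []))
E
python3 - <<'E'
from mfit import *
a=head("top","pics/top5.png",(345,230),40,31,"pics/f1.png"); a=a[a[:,1]<240]
b=head("scene","pics/scene5.png",(300,202),40,23,"pics/f2.png"); cx=(b-[260,162])*4
b=b[(cx[:,0]>130)|(cx[:,1]>198)]
for r in(53.5,54.5,55.5):
  for nm,o in(("both",{"top":a,"scene":b}),("top",{"top":a}),("scene",{"scene":b})):
    s=fitm(o,[492,-39,258,np.radians(53),np.pi],r,sh=(nm=="both"));x=s.x
    print(r,nm,x[:3].round(1),np.degrees(x[3:5]).round(1),x[5:].round(1),round(s.cost,2))
a=head("top","pics/top0.png",(218,233),30,61,"pics/f1.png");a=a[a[:,1]<245]
b=head("scene","pics/scene0.png",(397,213),30,41,"pics/f2.png");b=b[b[:,0]>385]
for r in(53.5,54.5,55.5):
  for nm,o in(("both",{"top":a,"scene":b}),):
    s=fitm(o,[514,305,0,np.radians(89),np.pi],r);x=s.x
    print(r,nm,x[:3].round(1),np.degrees(x[3:5]).round(1),x[5:].round(1),round(s.cost,2))
E
```

```text
53.5 both [497.8 -33.4 216.9] [ 63.  210.6] [0. 0. 0. 0. 0. 0.] 704.22
53.5 top [490.4 -36.7 287.1] [ 54.9 175.1] [] 0.28
53.5 scene [510.9 -55.9 269.5] [ 55.2 176.3] [] 2.3
54.5 both [496.9 -33.1 216.1] [ 62.2 213.5] [ 0. -0.  0.  0.  0.  0.] 686.16
54.5 top [492.3 -37.3 268.7] [ 54.9 175.1] [] 0.28
54.5 scene [500.8 -45.6 256.7] [ 55.2 176.3] [] 2.3
55.5 both [496.3 -33.2 214.7] [ 61.6 213.9] [-0. -0. -0.  0.  0.  0.] 671.61
55.5 top [494.2 -37.9 250.2] [ 54.9 175.1] [] 0.28
55.5 scene [490.8 -35.2 243.9] [ 55.2 176.3] [] 2.3
53.5 both [516.7 306.3  -0. ] [ 93.8 151.5] [0. 0. 0. 0. 0. 0.] 34.22
54.5 both [516.  305.9  -0. ] [ 93.2 177. ] [ 0. -0.  0.  0.  0.  0.] 34.02
55.5 both [515.3 305.6   0. ] [ 93.3 199.4] [-0.  0. -0.  0.  0.  0.] 37.32
```

```bash
sed -i 's/loss=.soft_l1.,diff_step=1e-4,x_scale=.*$/loss="soft_l1")/; s/least_squares(res,x0/lsq(res,x0/' mfit.py
cat >> mfit.py <<'E'
def lsq(res,x0,loss):
    x0=np.array(x0,float); sc=np.array([100,100,100,1,1]+[100]*(len(x0)-5))
    s=least_squares(lambda y:res(x0+y*sc),np.ones(len(x0))*1e-3,loss=loss,diff_step=1,jac=lambda y:np.stack([(res(x0+(y+e)*sc)-res(x0+(y-e)*sc))/4e-3 for e in np.eye(len(x0))*2e-3],1),xtol=1e-8)
    s.x=x0+s.x*sc; return s
E
cat > m5.py <<'E'
from mfit import *
import sys
def run(k):
    a=head("top",f"pics/top{k}.png",(345,230),40,31,"pics/f1.png"); a=a[a[:,1]<240]
    b=head("scene",f"pics/scene{k}.png",(300,202),40,23,"pics/f2.png"); cx=(b-[260,162])*4
    b=b[(cx[:,0]>130)|(cx[:,1]>198)]
    for r in(54,55,56):
      for nm,o in(("both",{"top":a,"scene":b}),):
        s=fitm(o,[492,-39,258,np.radians(53),np.pi],r,sh=(nm=="both"));x=s.x
        print(r,nm,x[:3].round(1),np.degrees(x[3:5]).round(1),x[5:].round(1),round(s.cost,2))
if __name__=="__main__": run(sys.argv[1])
E
python3 m5.py 5
python3 - <<'E'
from mfit import *
a=head("top","pics/top0.png",(218,233),30,61,"pics/f1.png");a=a[a[:,1]<245]
b=head("scene","pics/scene0.png",(397,213),30,41,"pics/f2.png");b=b[b[:,0]>385]
cv2.imwrite("pics/g.png",np.hstack([cv2.imread("pics/f1.png"),cv2.imread("pics/f2.png")]))
for r in(54,55,56):
  for o in({"top":a,"scene":b},{"top":a},{"scene":b}):
    s=fitm(o,[514,305,0,np.radians(88),np.pi],r);x=s.x
    print(r,x[:3].round(1),np.degrees(x[3:5]).round(1),x[5:].round(1),round(s.cost,2))
E
```

```text
54 both [495.9 -39.4 253.5] [ 55.4 176.8] [-1.2  1.9  1.7  1.2 -1.9 -1.7] 9.58
55 both [494.6 -38.4 249.5] [ 55.2 176.4] [-0.1  0.8  0.6  0.1 -0.8 -0.6] 3.61
56 both [493.5 -37.7 246.3] [ 55. 176.] [ 0.8 -0.2 -0.2 -0.8  0.2  0.2] 3.53
54 [515.8 307.8  -2.8] [ 92.6 106.1] [-0.7  0.6  1.1  0.7 -0.6 -1.1] 4.38
54 [511.2 301.2  26.2] [ 89.1 260.8] [ 0. -0. -0.] 0.28
54 [531.  279.6  23.9] [ 90.5 111.2] [0. 0. 0.] 0.32
55 [514.8 308.8  -5.6] [ 91.4 109.3] [-0.1  0.3  0.3  0.1 -0.3 -0.3] 1.04
55 [513.6 306.9   3.1] [ 89.1 260.8] [ 0. -0. -0.] 0.28
55 [521.5 296.    6.7] [ 90.5 111.2] [0. 0. 0.] 0.32
56 [513.9 309.7  -8. ] [ 90.2 162.4] [ 0.4 -0.  -0.3 -0.4  0.   0.3] 1.03
56 [516.  312.6 -19.9] [ 89.1 260.8] [-0. -0.  0.] 0.28
56 [512.  312.5 -10.6] [ 89.5 291.2] [-0.  0. -0.] 0.32
```

View pics/g.png

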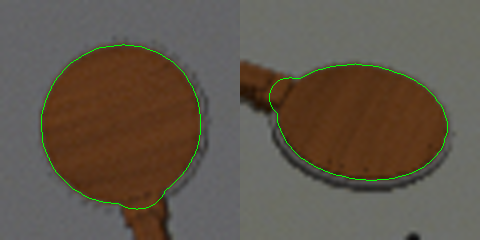

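Request:
arm_command --pt "0 0 0 0.15 0 -0.5 -0.15" --pt "0 0 0 0.2 0 -0.6 -0.2" --pt "0 0 0 0.12 0 -0.6 -0.15" --pt "0 0 0 0 0 0 0" --pt "0 0 0 0 0 0 0" --pt "0 0 0 0 0 0 0" --pt "0 0 0 0 0 0 0" --pt "0 0 0 0 0 0 0" --pt "0 0 0 0 0 0 0" --pt "0 0 0 0 0 0 0" --pt "0 0 0 0 0 0 0" --pt "0 0 0 0 0 0 0"

```text
clock: 9.9
eef_pos: [416.3, -34.6, 212.6]
tool_rot: [-3.138, 1.43, -0.087]
force: [-0.2, -0.1, -1.0]
width: 20.5
```

```bash
python3 - <<'E'
from d import *
from h import *
p,T=tool(mirror(np.pi),P,np.radians(-30),-1,8.); delta(p,T)
im=ctrl.get_image("scene");cv2.imwrite("pics/scene6.png",im)
im=ctrl.get_image("top");cv2.imwrite("pics/top6.png",im)
E
python3 m5.py 6
```

```text
pos [416.3 -34.6 212.6] q [ 0.21  0.28 -0.25  2.26  0.19  0.47 -1.86] dp cm [-0.01  0.14 -0.16] rv deg [0.09 1.4  0.53] 1.5 F [-0.2 -0.1 -1. ] w 20.5
54 both [494.  -40.8 260.1] [ 53.8 176.5] [-0.8  1.6  1.8  0.8 -1.6 -1.8] 10.53
55 both [492.8 -40.3 256.8] [ 53.7 176. ] [ 0.1  0.9  0.6 -0.1 -0.9 -0.6] 5.27
56 both [491.6 -39.8 253.8] [ 53.7 175.5] [ 0.9  0.3 -0.3 -0.9 -0.3  0.3] 4.81
```

View pics/scene6.png

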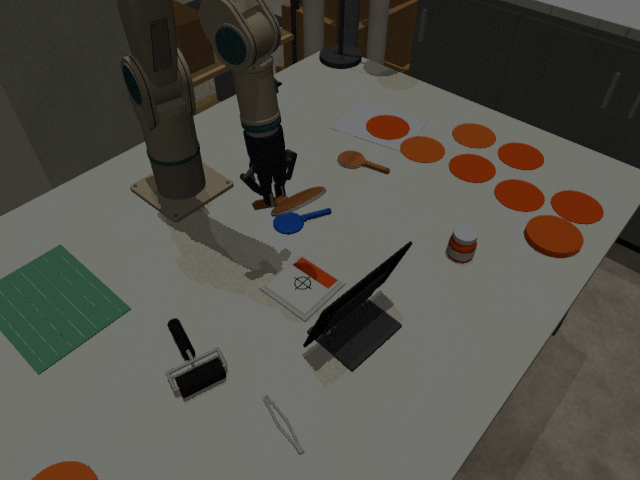

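View pics/top6.png

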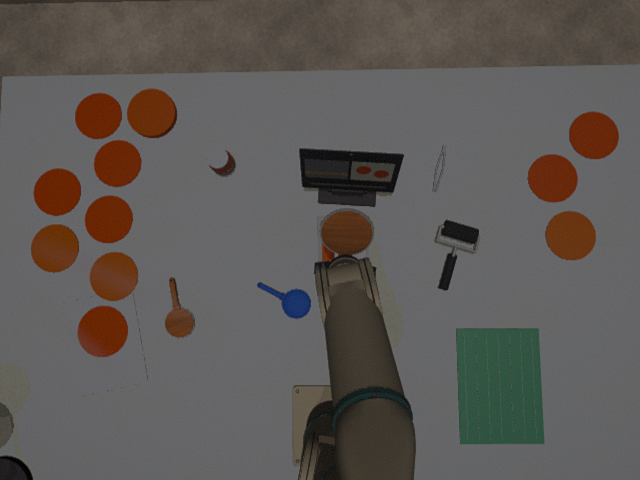

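Request:
arm_command --pt "0 0 0 0 0 0 0" --pt "0 0 0 0 0 0 0" --pt "0 0 0 0 0 0 0" --pt "0 0 0 0 0 0 0" --pt "0 0 0 0 0 0 0" --pt "0 0 0 0 0 0 0" --pt "0 0 0 0 0 0 0" --pt "0 0 0 0 0 0 0" --pt "0 0 0 0 0 0 0" --pt "0 0 0 0 0 0 0" --pt "0 0 0 0 0 0 0" --pt "0 0 0 0 0 0 0"

```text
clock: 11.0
eef_pos: [416.3, -34.6, 212.6]
tool_rot: [-3.138, 1.43, -0.087]
force: [0.5, -0.3, -1.3]
width: 20.5
```

```bash
python3 - <<'E'
from d import *
from h import *
p,T=tool(mirror(np.pi),P,np.radians(-30),-1,8.); delta(p,T)
print(ctrl.read_state()['qd'].round(3))
im=ctrl.get_image("scene");cv2.imwrite("pics/scene7.png",im)
im=ctrl.get_image("top");cv2.imwrite("pics/top7.png",im)
E
python3 m5.py 7
```

```text
pos [416.3 -34.6 212.6] q [ 0.21  0.28 -0.25  2.26  0.19  0.47 -1.86] dp cm [-0.01  0.13 -0.16] rv deg [0.09 1.41 0.53] 1.5 F [ 0.5 -0.3 -1.3] w 20.5
[ 0.002  0.001 -0.001 -0.001  0.    -0.001 -0.001]
54 both [494.2 -40.5 260.5] [ 53.6 176.6] [-0.9  1.4  1.9  0.9 -1.4 -1.9] 10.08
55 both [493.  -40.  257.1] [ 53.6 176.1] [-0.1  0.7  0.6  0.1 -0.7 -0.6] 4.71
56 both [491.8 -39.6 254.2] [ 53.6 175.6] [ 0.6  0.1 -0.2 -0.6 -0.1  0.2] 4.18
```

Stable and on target; handing in.

```bash
python3 -c "
from cell import ctrl
print(ctrl.finish_job())"
```

```text
the job is handed in; nothing more can be done
None
```

The arm picked up the larger wooden mirror by its handle and is holding it above the target, angled for the camera. I handed the job in at about 11 s.

- **Mirror position:** The last picture fit put the glass centre at about (493, −40, 257) mm. I was aiming for (492.5, −39.5, 258), which is above the target on the camera's axis.
- **Mirror angle:** The back's tilt measured 53.6° against a wanted 53.3°. Its heading measured 176° against 175.3°. I corrected about 1.7° of tilt error and about 5 mm of height after the first placing.
- **Steadiness:** A second look a second later showed the same pose. The arm was at rest, the finger opening stayed at 20.5 mm, and the wrist force was about 1 N.
- **Other objects:** In the pictures, the tablet, plate, roller, jar and tweezers look unmoved.

**Uncertainty and disagreements:**
- The two cameras disagreed by a few millimetres (about 2.6 mm on the target, up to 7 mm on the mirror at the start). The tablet's lean came only from a picture fit, about 0.29 rad and good to about 0.012. I'd trust the position to about 3 mm and the angle to about 1°.
- No picture from the tablet's own camera was available, so I could not check its view directly.
- An early test tilt ran up against a joint limit and shifted the tool about 28 mm in free space. After that I gripped the handle with the tool leaned 30°.

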